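# Park the gauze carton in its end of the supply bay

### The job

Push the teal gauze carton along the worktop, gently and with the fingertips only, into the low metal supply bay: park it in the corner at the end stop that carries the teal tab, with its long side flat against the back rail and its short end up against that end stop. Keep it flat on the worktop all the way (do not grip it, lift it or tip it) and leave the other things on the worktop where they are.

Things in the scene. Friction and masses are not known exactly. Their poses are not given: they have to be found in the camera images.
- gauze_pack: teal and white closed carton of gauze squares, a box 94 x 62 x 36 mm, about 0.12 kg, standing loose on its 94 x 62 mm face in front of the bay, its long side roughly along the bay's rail (up to about 20 degrees off). Origin: centre of its underside. Its x axis runs along the 94 mm side, y along the 62 mm side, z up.
- bay: low aluminium U-shaped bay fixed to the worktop, no floor, open towards the robot, walls 22 mm high. Back rail 12 mm thick; end stops 18 mm thick reach 74 mm out from the rail's inner face; 300 mm between them. Origin: on the worktop, middle of the rail's inner face. y runs along the rail (end stops' inner faces at +150 and -150 mm), x points through the rail away from the opening (inside is at negative x).
- teal_tab: teal strip 56 x 17 x 6 mm lying on top of one of the bay's end stops, fixed; it marks the end where the gauze carton belongs, which may be either end. Origin: centre of its underside, 22 mm above the worktop, on the middle of the end stop's thickness, and 31 mm out from the rail's inner face.
- orange_tab: orange strip of the same size, in the same place on the other end stop: the wrong end for this carton. Origin as the teal tab's.
- drop_bottle: small dark dropper bottle with a wine-red cap, 26 mm across, 68 mm high, loose; origin: centre of its underside. Leave it alone.
- dappen_dish: small eight-sided glass dish, 31 mm across, 26 mm high, loose; origin: centre of its underside. Leave it alone.
- cotton_pot: white pot with a lid, 49 mm across, 82 mm high, loose, behind the bay; origin: centre of its underside. Leave it alone.
- cast_upper: cream plaster study cast of teeth, 65 x 62 x 28 mm, loose; origin: centre of its underside. Leave it alone.
- cup_stack: stack of white cups, 74 mm across, 103 mm high, loose, behind the bay; origin: centre of its underside. Leave it alone.
- mouth_mirror: steel dental mouth mirror lying flat to the right of the bay, 142 mm long along its x axis, 22 mm wide, 9 mm high, loose; origin: middle of its underside. Leave it alone.
Things that resemble listed ones, but are neither listed nor needed, are in the scene too. Leave any red look-alike of the gauze_pack alone.

How it is judged:
By the outcome, as a careful person would: the job done as asked, in the order asked, and still so for the second after the job is handed in, with the robot touching nothing.
It also fails if it takes over 45 s, if anything falls off the work surface, if the arm or the gripper's body presses on something with over 40 N, if the wrist force passes 120 N, or if a joint passes its speed limit or range.

### The arm

A 6-joint arm with a two-finger parallel gripper is mounted at the origin on a cart in front of the work surface, level with it; the furniture and walls round the work are solid. World frame = base frame: x ahead of the robot, y to its left, z up, the work surface at z = 0. Lengths are in m, angles in rad, forces in N, time in s.
With the tool pointing down it reaches from about 0.35 to 0.85 m from the base axis. Payload 8.1 kg.
Tool frame: the origin (TCP) lies midway between the tips of the shut fingers; the grasp point (between the pads) lies 19 mm behind it; z points along the fingers, y is the direction in which the jaws open and shut (so a half turn about z gives the same grasp; the last joint's range is limited). The gripper opens to 93 mm and grips with 3 to 60 N. Pads are 15 mm wide; open, the fingers measure 128 mm over their backs; the gripper's body (75 mm by 188 mm) begins 65 mm behind the grasp point.
Start: joints at [-1.305, 0.13, 1.488, -0, 1.523, -0.085], TCP at [0.206, -0.563, 0.219] pointing down, gripper open.
Joint ranges: [-2.96, 2.96], [-0.89, 2.26], [0.02, 2.5], [-1.34, 4.48], [0, 2.73], [-2.66, 2.66]. Speed limits (rad/s): [2.39, 2.39, 2.79, 3.14, 3.14, 3.14].

### API

Orientations are given as a rotation vector (axis times angle).
In Python, from plant import robot, optics, ticket gives the robot as it stands.
- The arm moves only by the tool send_rows, never from a script. Its argument "targets" is a list of rows, each a list of 3 entries, a list of its own where there are three numbers: the opening, from -1 (shut) to 1 (fully open), then the shift along the tool's x, y, z in mm, then the turn about the tool's z in rad. A call has 1 to 12 rows; each row shifts and turns the commanded pose from where the row before left it, along the tool's axes as they then stand; what a row does not reach is not made up. A row lasts 1/10 s, in which the tool goes at most 50 mm and 8.59 degrees, less where a joint would pass 70% of its speed; a pose out of reach is approached as far as the arm can. A call with a gripper value outside its range is refused whole. The fingers move at their own pace and stop on an object; "newtons" is the grip in N (left out, the last holds). Time passes only in rows, so rows that do not move let the fingers close. It gives the time, the measured TCP pose, the force and the opening at its end, in the units of the state.
- robot.read_state(): the state, without advancing time (a new reading comes with each control period).
- optics.read_camera(name): name is "side" or "top"; returns a dict with "color" (400x640x3 uint8, red, green, blue), "K" (3x3 intrinsics, pixels), "position" and "orientation" of the camera in the world. Camera axes: x right, y up, looking along -z (the intrinsics and any distortion apply to the point x, -y, -z); pixel columns grow to the right and rows downward; lengths in m; the calibration is good to about 2 mm. A picture is of the moment at which its call begins. There is no depth.
- ticket.close_job(): hands the job in, once; it reports no verdict.
Trained networks look in the newest picture that a camera, given by its name, has taken for a name from the list of things; names that differ only in an ending like _2 or _b are one class to them, and where a whole thing is asked for, a point or a joint stands for the part that bears it (a point fixed in the world has none). Each returns a list of dicts, best first, with "confidence" (0 to 1); they miss things now and then, are a little off and sometimes report something else, mostly with a low value. They report only what shows in the picture. A call takes as long as a camera call. They do not tell look-alikes from the thing itself.
- optics.cut_out(camera, name): "region" (400x640 bool, what is visible of it) and "point" ([column, row] in pixels, amid what is visible of it).
The state is a dict: "t": time; "q": joint angles; "dq": joint speeds; "joint_torque": joint torques, N m; "tool_pos": TCP position; "orientation": TCP orientation; "force": force on the tool from outside, world axes, zero at the start; "wrist_torque": the same for the moment, N m; "opening": finger opening in m.
Only numpy, scipy, OpenCV 4.12 (cv2) and the standard library are available. Lean on these libraries where they do the work, as an engineer would, in place of code of your own. Each camera call takes 0.05 s, during which the arm holds its last target.

## Working session

There is one attempt and no reset: what is moved stays moved. The work goes in short steps, Python scripts to look and compute and a tool call to move; the robot and the scene stay as the last step left them, time stands still between calls to the robot, and variables do not carry over. Pictures are saved under pics/ and viewed, and the job is handed in when it is done.

Besides the shell and the picture viewer there is one more tool, called after "Call:" by a JSON object that holds its "name" and its "arguments", one argument or row to a line. send_rows: Moves the arm, as the interface text tells. Its arguments: {"type":"object","properties":{"targets":{"type":"array","items":{"type":"array"}},"newtons":{"type":"number"}},"required":["targets"]}

```bash
ls; mkdir -p pics
python3 - <<'E'
from plant import robot, optics
import cv2
s=robot.read_state()
for k in s: print(k,s[k])
for n in("side","top"):
    c=optics.read_camera(n); cv2.imwrite(f"pics/{n}0.png",c["color"][:,:,::-1]); print(n,c["K"],c["position"],c["orientation"],[k for k in c])
    for o in("gauze_pack","bay","teal_tab","orange_tab","drop_bottle","dappen_dish","cast_upper"):
        print(o,[(r["point"],round(r["confidence"],2),int(r["region"].sum())) for r in optics.cut_out(n,o)])
E
```

```text
pics
t 0.0
q [-1.30541186e+00  1.31153114e-01  1.48925964e+00 -1.66132334e-05
  1.52296687e+00 -8.53905020e-02]
dq [ 3.58717096e-04  2.23392909e-03  1.12235070e-03 -6.76740094e-05
  1.10595030e-03 -9.32868609e-04]
joint_torque [-1.48629402e-03 -5.59839535e+01 -4.91765928e+01  7.70863658e-02
  3.55214020e-02 -1.47791084e-04]
tool_pos [ 0.20605088 -0.56292317  0.21760302]
orientation [-3.09164628e+00 -5.47866494e-01  2.78079803e-04]
force [ 0.0104745  -0.229059   -0.08765624]
wrist_torque [ 0.01393685  0.03808785 -0.00824805]
opening 0.0930681375820054
side [[454.82529629   0.         314.78770596]
 [  0.         454.82529629 203.93229065]
 [  0.           0.           1.        ]] [0.36367954 1.0715595  0.6540698 ] [ 0.12283091 -1.52870607 -2.58603833] ['color', 'K', 'position', 'orientation']
gauze_pack [([319.1, 224.9], 0.8, 649), ([360.8, 253.7], 0.79, 1088)]
bay [([283.4, 229.6], 0.66, 779)]
teal_tab [([286.7, 245.5], 0.68, 125), ([367.0, 166.2], 0.67, 210)]
orange_tab []
drop_bottle [([329.4, 289.3], 0.58, 288)]
dappen_dish [([366.8, 280.9], 0.63, 172)]
cast_upper [([368.4, 164.4], 0.78, 241), ([266.6, 170.3], 0.58, 389), ([319.1, 170.7], 0.31, 35)]
top [[510.10607264   0.         307.08865487]
 [  0.         510.10607264 203.09813046]
 [  0.           0.           1.        ]] [ 0.36773158 -0.03792447  1.60629803] [ 0.10353355 -0.08217373 -1.59374101] ['color', 'K', 'position', 'orientation']
gauze_pack [([292.0, 216.3], 0.91, 591), ([256.1, 256.1], 0.61, 644)]
bay [([291.8, 182.1], 0.63, 558)]
teal_tab [([350.5, 189.7], 0.54, 110), ([243.9, 197.8], 0.49, 93), ([288.6, 217.9], 0.17, 642)]
orange_tab [([346.3, 189.2], 0.54, 86)]
drop_bottle [([196.0, 233.2], 0.59, 54)]
dappen_dish [([220.8, 262.8], 0.45, 75), ([195.7, 237.7], 0.16, 88)]
cast_upper [([429.8, 249.9], 0.77, 352)]
```

Run:
```python
import cv2
a=cv2.imread("pics/top0.png")[140:320,150:460]; cv2.imwrite("pics/topc.png",cv2.resize(a,None,fx=2.5,fy=2.5,interpolation=cv2.INTER_CUBIC))
a=cv2.imread("pics/side0.png")[130:330,200:460]; cv2.imwrite("pics/sidec.png",cv2.resize(a,None,fx=3,fy=3,interpolation=cv2.INTER_CUBIC))
```

```text
(no output)
```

View pics/topc.png

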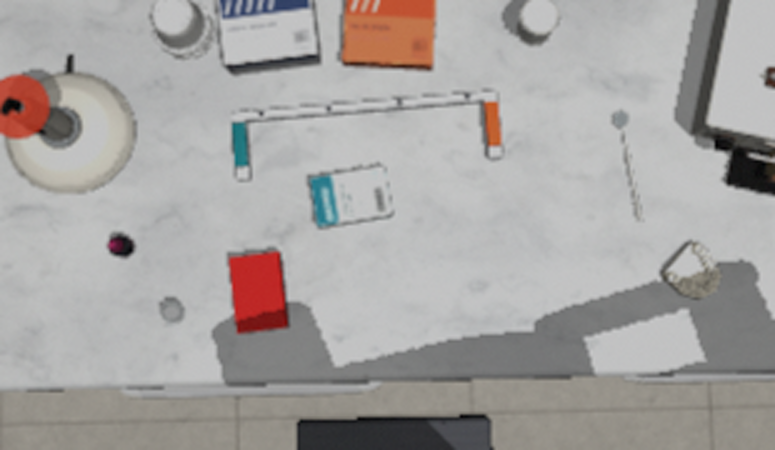

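View pics/sidec.png

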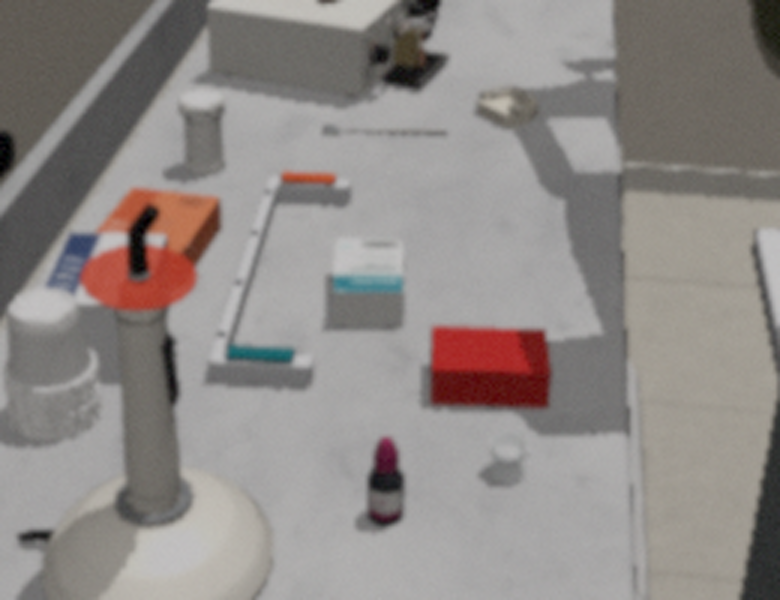

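View pics/top0.png

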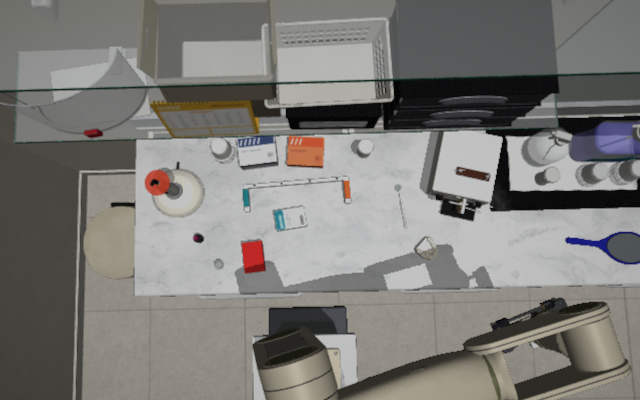

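```bash
cat > h.py <<'E'
import numpy as np, cv2
from scipy.spatial.transform import Rotation as R
from scipy.optimize import minimize
from plant import robot, optics
def proj(c,P):
    P=np.atleast_2d(P); M=R.from_rotvec(c["orientation"]).as_matrix()
    p=(P-np.array(c["position"]))@M; p=p*[1,-1,-1]
    u=p@np.array(c["K"]).T; return u[:,:2]/u[:,2:]
def back(c,uv,z):
    M=R.from_rotvec(c["orientation"]).as_matrix()
    d=np.linalg.inv(c["K"])@[uv[0],uv[1],1]; d=M@(d*[1,-1,-1]); o=np.array(c["position"])
    return o+d*(z-o[2])/d[2]
def box(x,y,yaw,lx,ly,z0,z1):
    q=np.array([[a,b] for a in(-lx/2,lx/2) for b in(-ly/2,ly/2)])
    r=np.array([[np.cos(yaw),-np.sin(yaw)],[np.sin(yaw),np.cos(yaw)]])
    q=q@r.T+[x,y]; return np.vstack([np.c_[q,np.full(4,z)] for z in(z0,z1)])
S=8
def sil(c,P,shape=(400,640)):
    h=cv2.convexHull(proj(c,P).astype(np.float32))[:,0]
    x0,y0=np.floor(h.min(0)).astype(int)-12; x1,y1=np.ceil(h.max(0)).astype(int)+12
    m=np.zeros(((y1-y0)*S,(x1-x0)*S),np.uint8)
    cv2.fillPoly(m,[np.round(((h+0.5-[x0,y0])*S-0.5)*16).astype(np.int32)],255,shift=4)
    out=np.zeros(shape,np.float32); out[y0:y1,x0:x1]=cv2.resize(m,(x1-x0,y1-y0),interpolation=cv2.INTER_AREA)/255.
    return out
def fitbox(views,lx,ly,z0,z1,p0):
    # views: list (cam,mask float)
    def cost(p): 
        return sum(((sil(c,box(p[0],p[1],p[2],lx,ly,z0,z1))-m)**2).sum() for c,m in views)
    best=None
    for dy in(-.1,0,.1):
        r=minimize(cost,[p0[0],p0[1],p0[2]+dy],method="Nelder-Mead",options=dict(initial_simplex=np.array([p0,p0+np.array([.01,0,0]),p0+np.array([0,.01,0]),p0+np.array([0,0,.15])])+[0,0,dy],xatol=1e-5,fatol=.01))
        if best is None or r.fun<best.fun: best=r
    return best
def look(tag):
    d={}
    for n in("top","side"):
        d[n]=optics.read_camera(n); cv2.imwrite(f"pics/{n}_{tag}.png",d[n]["color"][:,:,::-1])
    return d
E
python3 - <<'E'
from h import *
import pickle
d=look("1"); 
for n in d:
    c=d[n]; d[n]["g"]=optics.cut_out(n,"gauze_pack")
    hsv=cv2.cvtColor(c["color"],cv2.COLOR_RGB2HSV)
    for nm,lo,hi in(("teal",(80,110,50),(105,255,255)),("orange",(4,140,120),(18,255,255))):
        m=cv2.inRange(hsv,lo,hi); k,l,st,ce=cv2.connectedComponentsWithStats(m)
        for i in range(1,k):
            if st[i,4]>25: print(n,nm,st[i],ce[i],back(c,ce[i],.028).round(4))
    for r in d[n]["g"]: print(n,"gauze",r["point"],back(c,r["point"],.036).round(4))
pickle.dump(d,open("d1.pkl","wb"))
E
```

```text
top teal [243 189   6  17  86] [245.60465116 197.15116279] [0.5785 0.1729 0.028 ]
top teal [275 211  10  19 100] [278.76 219.23] [0.5067 0.0704 0.028 ]
top orange [287 137  37  30 936] [305.81730769 151.58653846] [ 0.7185 -0.0187  0.028 ]
top orange [145 170  25  25 425] [157.38117647 182.28      ] [0.6329 0.4504 0.028 ]
top orange [344 181   6  17  86] [346.5 189. ] [ 0.596  -0.1429  0.028 ]
top gauze [256.5, 258.1] [0.3882 0.1403 0.036 ]
top gauze [290.5, 216.5] [0.5135 0.0334 0.036 ]
top gauze [289.3, 185.6] [0.6102 0.0352 0.036 ]
side teal [312 223  21   4  32] [319.71875 224.65625] [0.5128 0.0577 0.028 ]
side teal [276 246  21   4  63] [286.11111111 247.66666667] [0.5777 0.1764 0.028 ]
side orange [295 188  16   3  34] [302.61764706 188.94117647] [ 0.5948 -0.1399  0.028 ]
side orange [228 194  44  39 764] [249.96989529 214.20026178] [0.71   0.0329 0.028 ]
side gauze [358.8, 255.4] [0.4003 0.1928 0.036 ]
side gauze [320.2, 225.2] [0.5092 0.0732 0.036 ]
```

```bash
cat >> h.py <<'E'
def gz(d,p0,tag=""):
    vs=[]
    for n in d:
        c=d[n]; uv=proj(c,[p0[0],p0[1],.025])[0]
        g=[r for r in c["g"] if np.hypot(*(np.array(r["point"])-uv))<18]
        if not g: print("no",n); continue
        vs.append((n,(c,g[0]["region"].astype(np.float32))))
    for s in [vs]+[[v] for v in vs]:
        r=fitbox([v[1] for v in s],.062,.094,0,.036,np.array(p0)); print([v[0] for v in s],r.x.round(4),round(r.fun,1),[v[1][1].sum() for v in s])
    return r
def draw(d,g,bay,fn):
    ims=[]
    for n,(x0,y0) in(("top",(200,150)),("side",(220,150))):
        c=d[n]; k=4; im=cv2.resize(np.ascontiguousarray(c["color"][y0:y0+130,x0:x0+190,::-1]),None,fx=k,fy=k,interpolation=cv2.INTER_CUBIC)
        T=lambda P:np.round((proj(c,P)+.5-[x0,y0])*k).astype(np.int32)
        if g is not None:
            b=T(box(*g,.062,.094,0,.036))
            for i,j in((0,1),(1,3),(3,2),(2,0)):
                for o in(0,4): cv2.line(im,b[i+o],b[j+o],(255,0,255),1)
        X,Y,w=bay; r=np.array([[np.cos(w),-np.sin(w)],[np.sin(w),np.cos(w)]])
        pts=np.array([[-.074,.15],[0,.15],[0,-.15],[-.074,-.15]])@r.T+[X,Y]
        for z,col in((.022,(0,255,0)),(0,(0,200,255))): cv2.polylines(im,[T(np.c_[pts,np.full(4,z)])],False,col,1)
        ims.append(cv2.resize(im,None,fx=.75,fy=.75,interpolation=cv2.INTER_AREA))
    cv2.imwrite(fn,np.vstack(ims)[:, :])
E
python3 - <<'E'
from h import *
import pickle
d=pickle.load(open("d1.pkl","rb"))
gz(d,[.512,.045,.06])
for nm,lo,hi,p0 in(("teal",(80,110,50),(105,255,255),(.578,.1745,.055)),("orange",(4,140,120),(18,255,255),(.5955,-.1415,.055))):
    vs=[]
    for n in d:
        c=d[n]; hsv=cv2.cvtColor(c["color"],cv2.COLOR_RGB2HSV); m=cv2.inRange(hsv,lo,hi)
        w=np.zeros_like(m); u=proj(c,[p0[0],p0[1],.025])[0].astype(int); w[u[1]-13:u[1]+13,u[0]-16:u[0]+16]=1
        vs.append((c,((m>0)*w).astype(np.float32)))
    for v in(vs,vs[:1],vs[1:]):
        r=fitbox(v,.056,.017,.022,.028,np.array(p0)); print(nm,r.x.round(4),r.fun)
draw(d,[.512,.045,.13],[.6177,.0182,.0553],"pics/ov1.png")
E
```

```text
['top', 'side'] [0.5094 0.0326 0.143 ] 92.0 [np.float32(571.0), np.float32(677.0)]
['top'] [0.5069 0.0342 0.1549] 49.9 [np.float32(571.0)]
['side'] [0.5104 0.0302 0.1502] 13.2 [np.float32(677.0)]
teal [0.5789 0.1732 0.1083] 77.7279052734375
teal [0.5794 0.1734 0.0662] 10.40324592590332
teal [0.5805 0.1697 0.1841] 62.2813720703125
orange [ 0.5964 -0.1433  0.065 ] 49.445274353027344
orange [ 0.5962 -0.1432  0.0518] 8.417009353637695
orange [ 0.5947 -0.1453  0.1913] 37.687522888183594
```

View pics/ov1.png

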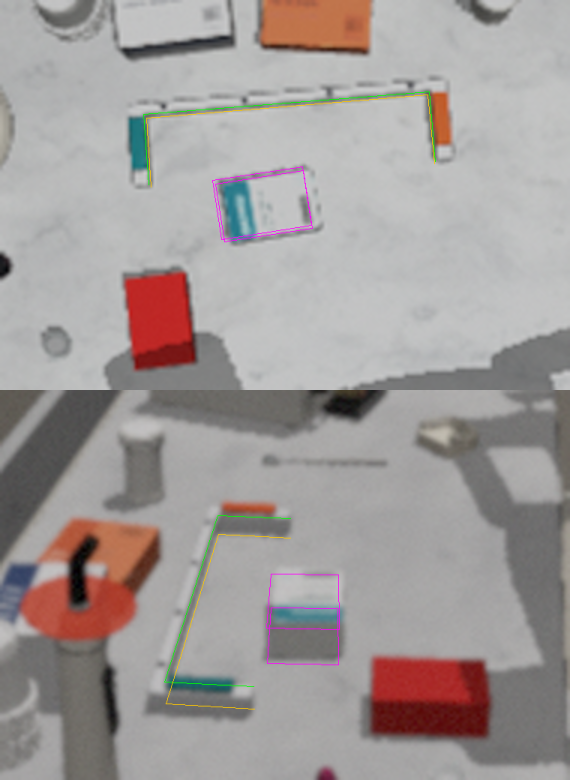

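```bash
cat >> h.py <<'E'
BAY=np.array([.6185,.0168,.053])
def b2w(x,y):
    w=BAY[2]; return BAY[:2]+np.array([[np.cos(w),-np.sin(w)],[np.sin(w),np.cos(w)]])@[x,y]
def plan(bx,by,z,yaw=None):
    """shift in tool axes mm and turn to bring TCP to bay-frame (bx,by), height z, tool y along bay y line"""
    s=robot.read_state(); M=R.from_rotvec(s["orientation"]).as_matrix(); p=np.array(s["tool_pos"])
    w=BAY[2]; B=np.array([[np.cos(w),np.sin(w)],[-np.sin(w),np.cos(w)]])
    print("t",s["t"],"tcp",p.round(4),"bay mm",(1000*B@(p[:2]-BAY[:2])).round(1),"F",np.round(s["force"],1),"op",s["opening"],"q6",s["q"][5],"tilt",M[:,2].round(3))
    t=np.r_[b2w(bx,by),z]; print("target",t.round(4),"shift mm tool",(1000*M.T@(t-p)).round(1))
    ybay=M.T@[-np.sin(w),np.cos(w),0]; a=np.arctan2(-ybay[0],ybay[1]); a=(a+np.pi/2)%np.pi-np.pi/2
    print("turn to align",a, "tool x,y in world",M[:,0].round(3),M[:,1].round(3))
E
python3 -c "
from h import *
plan(-.175,.022,.2)"
```

```text
t 1.0 tcp [ 0.2062 -0.5635  0.2186] bay mm [-442.5 -557.6] F [0.2 0.1 0.6] op 0.09301312719886724 q6 -0.08537687632621474 tilt [-0.  0. -1.]
target [0.4426 0.0295 0.2   ] shift mm tool [ 425.7 -475.6   18.7]
turn to align 0.2977350957221834 tool x,y in world [0.939 0.344 0.   ] [ 0.344 -0.939 -0.   ]
```

Call:
{"name": "send_rows", "arguments": {
  "targets": [
    [-0.1, [0, 0, 0], 0.149],
    [-0.1, [0, 0, 0], 0.149],
    [-0.1, [17, -36, 0], 0],
    [-0.1, [17, -36, 0], 0],
    [-0.1, [17, -36, 0], 0],
    [-0.1, [17, -36, 0], 0],
    [-0.1, [17, -36, 0], 0],
    [-0.1, [17, -36, 0], 0],
    [-0.1, [17, -36, 0], 0],
    [-0.1, [17, -36, 0], 0],
    [-0.1, [17, -36, 0], 0],
    [-0.1, [17, -36, 0], 0]
  ]
}}

```text
t: 2.2
tool_pos: [0.3574, -0.1936, 0.2189]
orientation: [3.14, 0.082, 0.001]
force: [0.7, -0.0, -0.4]
opening: 0.0419
```

```bash
python3 -c "
from h import *
plan(-.180,.022,.012)"
```

```text
t 2.2 tcp [ 0.3574 -0.1936  0.2189] bay mm [-271.9 -196.2] F [ 0.7 -0.  -0.4] op 0.04187140216295563 q6 0.895533388779171 tilt [ 0.001 -0.001 -1.   ]
target [0.4376 0.0292 0.012 ] shift mm tool [  91.6 -218.4  206.9]
turn to align -0.0005176874192738268 tool x,y in world [0.999 0.052 0.001] [ 0.052 -0.999  0.001]
```

Call:
{"name": "send_rows", "arguments": {
  "targets": [
    [-0.1, [15, -36, 0], 0],
    [-0.1, [15, -36, 0], 0],
    [-0.1, [15, -36, 0], 0],
    [-0.1, [15, -36, 0], 0],
    [-0.1, [15, -36, 0], 0],
    [-0.1, [10, -30, 0], 0],
    [-0.1, [0, 0, 40], 0],
    [-0.1, [0, 0, 40], 0],
    [-0.1, [0, 0, 40], 0],
    [-0.1, [0, 0, 30], 0],
    [-0.1, [0, 0, 0], 0]
  ]
}}

```text
t: 3.3
tool_pos: [0.4268, 0.0195, 0.0643]
orientation: [-3.14, -0.083, 0.013]
force: [-0.9, 0.2, -1.3]
opening: 0.0417
```

```bash
python3 -c "
from h import *
d=look('2')
for n in d: d[n]['g']=optics.cut_out(n,'gauze_pack')
gz(d,[.509,.033,.14])
draw(d,[.509,.033,.148],BAY,'pics/ov2.png')
plan(-.180,.022,.012)"
```

```text
['top', 'side'] [0.5104 0.0303 0.1495] 411.8 [np.float32(226.0), np.float32(668.0)]
['top'] [0.5154 0.0341 0.1823] 394.6 [np.float32(226.0)]
['side'] [0.5107 0.0301 0.1553] 11.8 [np.float32(668.0)]
t 3.5 tcp [0.4325 0.0191 0.071 ] bay mm [-185.6   12.1] F [ 0.3 -0.5  0.5] op 0.041565154934015205 q6 1.4435299330615392 tilt [ 0.003 -0.    -1.   ]
target [0.4376 0.0292 0.012 ] shift mm tool [ 5.4 -9.9 59. ]
turn to align -0.0002609238354800425 tool x,y in world [0.999 0.053 0.003] [ 0.053 -0.999  0.   ]
```

View pics/ov2.png

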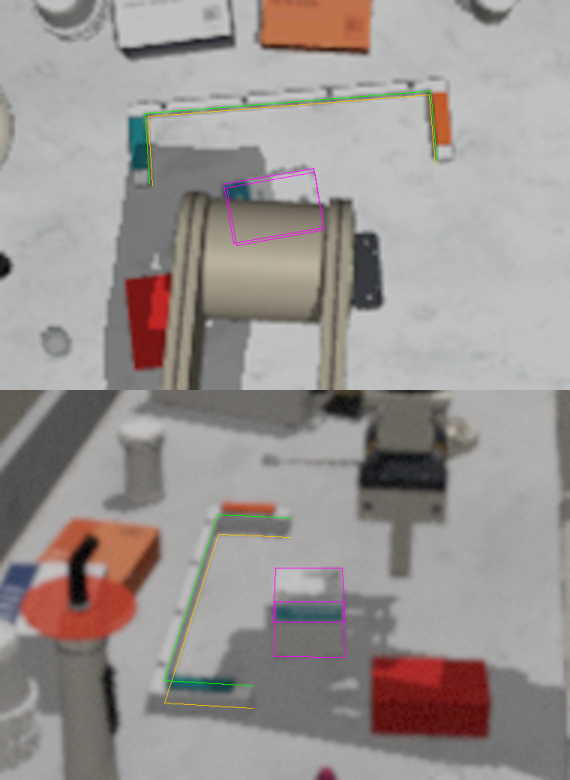

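Call:
{"name": "send_rows", "arguments": {
  "targets": [
    [-0.1, [4, -5, 15], 0],
    [-0.1, [2, -5, 22], 0],
    [-0.1, [0, 0, 19], 0],
    [-0.1, [0, 0, 0], 0],
    [-0.1, [0, 0, 0], 0]
  ]
}}

```text
t: 4.0
tool_pos: [0.4374, 0.0294, 0.0143]
orientation: [3.14, 0.083, 0.003]
force: [-0.0, 0.1, 0.6]
opening: 0.0421
```

```bash
python3 -c "
from h import *
plan(-.0695,.022,.014)"
```

```text
t 4.0 tcp [0.4374 0.0294 0.0143] bay mm [-180.2   22.2] F [-0.   0.1  0.6] op 0.04205367336333226 q6 1.4681292601001308 tilt [ 0.002 -0.    -1.   ]
target [0.5479 0.0351 0.014 ] shift mm tool [1.107e+02 1.000e-01 5.000e-01]
turn to align -0.00025402129087304104 tool x,y in world [0.999 0.053 0.002] [ 0.053 -0.999  0.   ]
```

Call:
{"name": "send_rows", "arguments": {
  "targets": [
    [-0.1, [6, 0, 0], 0],
    [-0.1, [6, 0, 0], 0],
    [-0.1, [6, 0, 0], 0],
    [-0.1, [6, 0, 0], 0],
    [-0.1, [6, 0, 0], 0],
    [-0.1, [6, 0, 0], 0],
    [-0.1, [6, 0, 0], 0],
    [-0.1, [6, 0, 0], 0],
    [-0.1, [6, 0, 0], 0],
    [-0.1, [6, 0, 0], 0],
    [-0.1, [6, 0, 0], 0],
    [-0.1, [6, 0, 0], 0]
  ]
}}

```text
t: 5.2
tool_pos: [0.5086, 0.0333, 0.0126]
orientation: [-3.14, -0.083, 0.0]
force: [-1.1, -0.5, -1.3]
opening: 0.0418
```

Call:
{"name": "send_rows", "arguments": {
  "targets": [
    [-0.1, [5, 0, 0], 0],
    [-0.1, [5, 0, 0], 0],
    [-0.1, [5, 0, 0], 0],
    [-0.1, [4, 0, 0], 0],
    [-0.1, [3, 0, 0], 0],
    [-0.1, [2, 0, 0], 0],
    [-0.1, [0, 0, 0], 0]
  ]
}}

```text
t: 5.9
tool_pos: [0.5324, 0.0346, 0.0127]
orientation: [-3.14, -0.083, -0.0]
force: [0.6, 0.8, 0.5]
opening: 0.042
```

```bash
python3 -c "
from h import *
d=look('3')
for n in d: d[n]['g']=optics.cut_out(n,'gauze_pack')
gz(d,[.575,.035,.06])
draw(d,[*b2w(-.043,.02),.053],BAY,'pics/ov3.png')
plan(-.0695,.022,.014)"
```

```text
no top
['side'] [0.5777 0.0352 0.1722] 106.9 [np.float32(597.0)]
['side'] [0.5777 0.0352 0.1722] 106.9 [np.float32(597.0)]
t 6.1 tcp [0.532  0.0346 0.0126] bay mm [-85.4  22.3] F [0.2 0.2 0.2] op 0.04190901048513754 q6 1.486730208207387 tilt [-0. -0. -1.]
target [0.5479 0.0351 0.014 ] shift mm tool [15.9  0.3 -1.4]
turn to align -0.00019644294167164844 tool x,y in world [ 0.999  0.053 -0.   ] [ 0.053 -0.999  0.   ]
```

View pics/ov3.png

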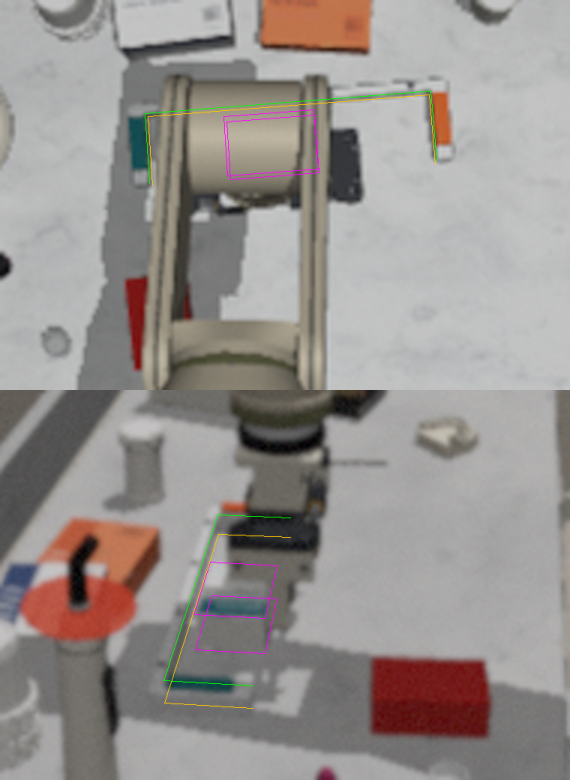

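Call:
{"name": "send_rows", "arguments": {
  "targets": [
    [-0.1, [3, 0, 0], 0],
    [-0.1, [2, 0, 0], 0],
    [-0.1, [2, 0, 0], 0],
    [-0.1, [1, 0, 0], 0],
    [-0.1, [1, 0, 0], 0],
    [-0.1, [1, 0, 0], 0],
    [-0.1, [0, 0, 0], 0]
  ]
}}

```text
t: 6.8
tool_pos: [0.5423, 0.0351, 0.0126]
orientation: [-3.14, -0.083, -0.0]
force: [0.2, -0.1, 0.1]
opening: 0.0419
```

Call:
{"name": "send_rows", "arguments": {
  "targets": [
    [-0.1, [1, 0, 0], 0],
    [-0.1, [1, 0, 0], 0],
    [-0.1, [0, 0, 0], 0]
  ]
}}

```text
t: 7.1
tool_pos: [0.5442, 0.0352, 0.0127]
orientation: [-3.14, -0.083, -0.0]
force: [-0.6, 0.7, -0.4]
opening: 0.042
```

Call:
{"name": "send_rows", "arguments": {
  "targets": [
    [-0.1, [1, 0, 0], 0],
    [-0.1, [1, 0, 0], 0],
    [-0.1, [0, 0, 0], 0]
  ]
}}

```text
t: 7.4
tool_pos: [0.5453, 0.0352, 0.0125]
orientation: [3.14, 0.083, -0.003]
force: [-5.0, -1.1, 4.3]
opening: 0.0418
```

Call:
{"name": "send_rows", "arguments": {
  "targets": [
    [-0.1, [-10, 0, 0], 0],
    [-0.1, [-15, 0, -1], 0],
    [-1, [0, 20, -1], 0],
    [-1, [0, 30, 0], 0],
    [-1, [0, 30, 0], 0],
    [-1, [0, 5, 0], 0],
    [-1, [0, 0, 0], 0],
    [-1, [0, 0, 0], 0]
  ]
}}

```text
t: 8.2
tool_pos: [0.5253, -0.0502, 0.0145]
orientation: [-3.14, -0.083, 0.0]
force: [0.4, 0.2, -0.8]
opening: 0.0014
```

```bash
python3 -c "
from h import *
d=look('4')
for n in d: d[n]['g']=optics.cut_out(n,'gauze_pack')
gz(d,[.585,.035,.06])
draw(d,[*b2w(-.031,.02),.053],BAY,'pics/ov4.png')
plan(-.033,-.062,.014)"
```

```text
['top', 'side'] [0.5857 0.037  0.0723] 403.9 [np.float32(305.0), np.float32(674.0)]
['top'] [0.5867 0.0425 0.1542] 324.4 [np.float32(305.0)]
['side'] [0.5868 0.0294 0.074 ] 34.5 [np.float32(674.0)]
t 8.4 tcp [ 0.5255 -0.0499  0.0145] bay mm [-96.4 -61.7] F [-0.1 -0.6 -0.7] op 0.0005514648817419699 q6 1.3247137975063126 tilt [-0.  0. -1.]
target [ 0.5888 -0.0469  0.014 ] shift mm tool [63.4  0.3  0.5]
turn to align 0.0009726229868327607 tool x,y in world [ 0.999  0.054 -0.   ] [ 0.054 -0.999 -0.   ]
```

View pics/ov4.png

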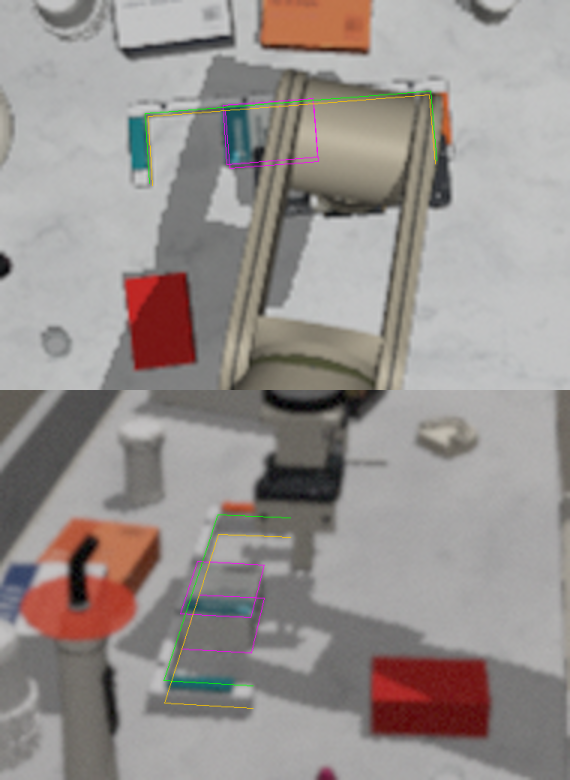

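Call:
{"name": "send_rows", "arguments": {
  "targets": [
    [-1, [20, 0, 0], 0],
    [-1, [25, 0, 0], 0],
    [-1, [18, 0, 0], 0],
    [-1, [0, 0, 0], 0],
    [-1, [0, -6, 0], 0],
    [-1, [0, -6, 0], 0],
    [-1, [0, -5, 0], 0],
    [-1, [0, -5, 0], 0],
    [-1, [0, -5, 0], 0],
    [-1, [0, -5, 0], 0],
    [-1, [0, -5, 0], 0],
    [-1, [0, -5, 0], 0]
  ]
}}

```text
t: 9.6
tool_pos: [0.5862, -0.0053, 0.0146]
orientation: [3.14, 0.083, -0.0]
force: [0.1, -0.8, 0.3]
opening: 0.0002
```

Call:
{"name": "send_rows", "arguments": {
  "targets": [
    [-1, [0, -5, 0], 0],
    [-1, [0, -5, 0], 0],
    [-1, [0, -5, 0], 0],
    [-1, [0, -5, 0], 0],
    [-1, [0, -5, 0], 0],
    [-1, [0, -5, 0], 0],
    [-1, [0, 0, 0], 0]
  ]
}}

```text
t: 10.3
tool_pos: [0.5847, 0.0252, 0.0146]
orientation: [-3.14, -0.084, -0.0]
force: [-0.5, -0.3, 0.5]
opening: 0.0003
```

```bash
python3 -c "
from h import *
d=look('5')
for n in d: d[n]['g']=optics.cut_out(n,'gauze_pack')
gz(d,[.583,.08,.06])
draw(d,[*b2w(-.031,.075),.053],BAY,'pics/ov5.png')
plan(-.033,.038,.014)"
```

```text
['top', 'side'] [0.5836 0.0846 0.0831] 654.4 [np.float32(61.0), np.float32(717.0)]
['top'] [0.5699 0.0771 0.3836] 566.3 [np.float32(61.0)]
['side'] [0.5848 0.0802 0.0806] 62.7 [np.float32(717.0)]
t 10.5 tcp [0.5848 0.0243 0.0147] bay mm [-33.2   9.3] F [0.5 0.3 0.2] op 0.00016537122921730224 q6 1.4719000864599763 tilt [ 0.  0. -1.]
target [0.5835 0.053  0.014 ] shift mm tool [  0.2 -28.7   0.7]
turn to align -0.00020023111619504874 tool x,y in world [0.999 0.053 0.   ] [ 0.053 -0.999 -0.   ]
```

View pics/ov5.png

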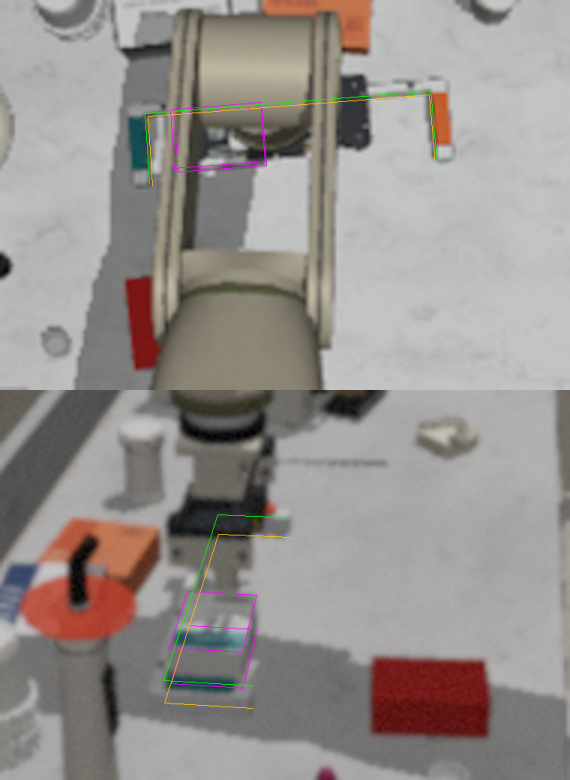

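Call:
{"name": "send_rows", "arguments": {
  "targets": [
    [-1, [0, -5, 0], 0],
    [-1, [0, -5, 0], 0],
    [-1, [0, -5, 0], 0],
    [-1, [0, -3, 0], 0],
    [-1, [0, -2, 0], 0],
    [-1, [0, -1, 0], 0],
    [-1, [0, -1, 0], 0],
    [-1, [0, -1, 0], 0],
    [-1, [0, 0, 0], 0]
  ]
}}

```text
t: 11.4
tool_pos: [0.5835, 0.0473, 0.0146]
orientation: [-3.14, -0.083, -0.0]
force: [0.8, -0.0, -0.4]
opening: 0.0003
```

Call:
{"name": "send_rows", "arguments": {
  "targets": [
    [-1, [0, -1, 0], 0],
    [-1, [0, -1, 0], 0],
    [-1, [0, 0, 0], 0]
  ]
}}

```text
t: 11.7
tool_pos: [0.5834, 0.0494, 0.0146]
orientation: [-3.14, -0.083, 0.0]
force: [0.2, -0.5, 0.5]
opening: 0.0007
```

Call:
{"name": "send_rows", "arguments": {
  "targets": [
    [-1, [0, -1, 0], 0],
    [-1, [0, -1, 0], 0],
    [-1, [0, 0, 0], 0]
  ]
}}

```text
t: 12.0
tool_pos: [0.5833, 0.0515, 0.0146]
orientation: [-3.14, -0.083, 0.0]
force: [0.9, -0.7, -0.9]
opening: 0.0002
```

Call:
{"name": "send_rows", "arguments": {
  "targets": [
    [-1, [0, -1, 0], 0],
    [-1, [0, -1, 0], 0],
    [-1, [0, 0, 0], 0]
  ]
}}

```text
t: 12.3
tool_pos: [0.5832, 0.0528, 0.0147]
orientation: [3.14, 0.083, 0.0]
force: [0.1, -3.7, 1.2]
opening: 0.0007
```

Call:
{"name": "send_rows", "arguments": {
  "targets": [
    [-1, [0, -1, 0], 0],
    [-1, [0, 0, 0], 0]
  ]
}}

```text
t: 12.5
tool_pos: [0.5833, 0.0529, 0.0148]
orientation: [3.138, 0.083, 0.0]
force: [0.0, -9.1, 1.2]
opening: 0.0006
```

Call:
{"name": "send_rows", "arguments": {
  "targets": [
    [-1, [0, -1, 0], 0],
    [-1, [0, 0, 0], 0]
  ]
}}

```text
t: 12.7
tool_pos: [0.5832, 0.0529, 0.0148]
orientation: [3.137, 0.082, -0.0]
force: [-0.5, -13.8, 2.1]
opening: 0.0004
```

Call:
{"name": "send_rows", "arguments": {
  "targets": [
    [-1, [0, 5, 0], 0],
    [-1, [0, 10, 0], 0],
    [-1, [-30, 0, 0], 0],
    [-1, [-35, 0, 0], 0],
    [-1, [0, -20, 0], 0],
    [-0.1, [0, -30, 0], 0],
    [-0.1, [0, -30, 0], 0],
    [-0.1, [0, 0, 0], 0],
    [-0.1, [0, 0, 0], 0],
    [-0.1, [0, 0, 0], 0]
  ]
}}

```text
t: 13.7
tool_pos: [0.5148, 0.1161, 0.0145]
orientation: [3.14, 0.083, -0.0]
force: [-0.7, 0.6, -0.0]
opening: 0.0356
```

```bash
python3 -c "
from h import *
d=look('6')
for n in d: d[n]['g']=optics.cut_out(n,'gauze_pack')
gz(d,[.583,.12,.06])
draw(d,[*b2w(-.031,.103),.053],BAY,'pics/ov6.png')
plan(-.072,.103,.0145)"
```

```text
['top', 'side'] [0.5858 0.0898 0.1391] 840.6 [np.float32(37.0), np.float32(563.0)]
['top'] [0.581  0.0708 0.427 ] 590.5 [np.float32(37.0)]
['side'] [0.5863 0.0856 0.1343] 242.2 [np.float32(563.0)]
t 13.9 tcp [0.5148 0.116  0.0146] bay mm [-98.3 104.5] F [0.4 0.  0.5] op 0.04117013693728306 q6 1.6435882431141418 tilt [-0. -0. -1.]
target [0.5411 0.1158 0.0145] shift mm tool [26.3  1.5  0.1]
turn to align -0.0013644291425478627 tool x,y in world [ 0.999  0.052 -0.   ] [ 0.052 -0.999  0.   ]
```

View pics/ov6.png

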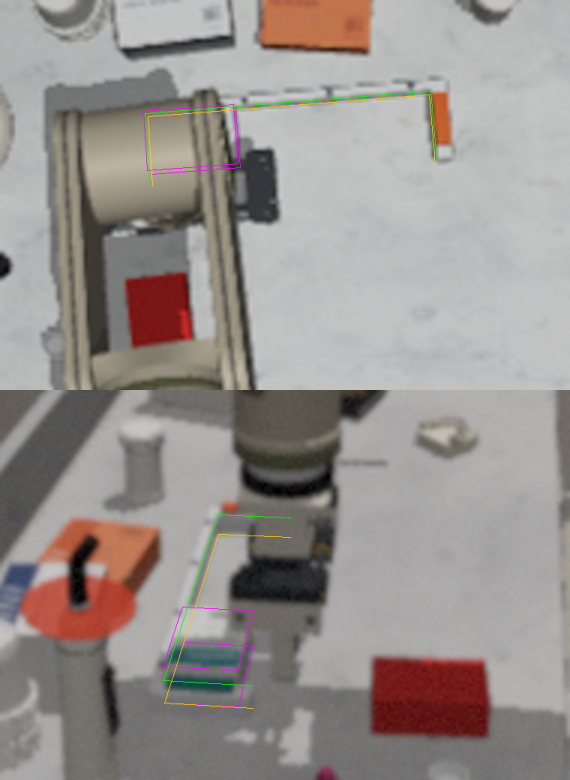

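Call:
{"name": "send_rows", "arguments": {
  "targets": [
    [-0.1, [8, 1, 0], 0],
    [-0.1, [6, 1, 0], 0],
    [-0.1, [4, 0, 0], 0],
    [-0.1, [3, 0, 0], 0],
    [-0.1, [2, 0, 0], 0],
    [-0.1, [1, 0, 0], 0],
    [-0.1, [0, 0, 0], 0]
  ]
}}

```text
t: 14.6
tool_pos: [0.5388, 0.1161, 0.0146]
orientation: [-3.14, -0.083, 0.0]
force: [0.2, 0.0, 0.3]
opening: 0.0417
```

Call:
{"name": "send_rows", "arguments": {
  "targets": [
    [-0.1, [1, 0, 0], 0],
    [-0.1, [1, 0, 0], 0],
    [-0.1, [0, 0, 0], 0]
  ]
}}

```text
t: 14.9
tool_pos: [0.5407, 0.1162, 0.0146]
orientation: [-3.14, -0.083, 0.0]
force: [-1.0, 1.3, 0.7]
opening: 0.0421
```

Call:
{"name": "send_rows", "arguments": {
  "targets": [
    [-0.1, [1, 0, 0], 0],
    [-0.1, [0, 0, 0], 0]
  ]
}}

```text
t: 15.1
tool_pos: [0.5407, 0.1162, 0.0144]
orientation: [3.14, 0.083, -0.004]
force: [-5.4, -0.3, 3.7]
opening: 0.0418
```

Call:
{"name": "send_rows", "arguments": {
  "targets": [
    [-0.1, [-8, 0, 0], 0],
    [-0.1, [-18, 0, 0], 0],
    [-1, [0, 20, 0], 0],
    [-1, [0, 30, 0], 0],
    [-1, [0, 30, 0], 0],
    [-1, [0, 5, 0], 0],
    [-1, [0, 0, 0], 0],
    [-1, [0, 0, 0], 0],
    [-1, [0, 0, 0], 0]
  ]
}}

```text
t: 16.0
tool_pos: [0.5202, 0.0309, 0.0146]
orientation: [-3.14, -0.084, -0.0]
force: [0.0, 0.4, -0.3]
opening: 0.0005
```

```bash
python3 -c "
from h import *
plan(-.033,.023,.0145)"
```

```text
t 16.0 tcp [0.5202 0.0309 0.0146] bay mm [-97.4  19.3] F [ 0.   0.4 -0.3] op 0.0005053505141233774 q6 1.4777302797750278 tilt [ 0.  0. -1.]
target [0.5843 0.038  0.0145] shift mm tool [64.4 -3.6  0.1]
turn to align 0.0007219657970498616 tool x,y in world [0.999 0.054 0.   ] [ 0.054 -0.999 -0.   ]
```

Call:
{"name": "send_rows", "arguments": {
  "targets": [
    [-1, [20, 0, 0], 0],
    [-1, [25, 0, 0], 0],
    [-1, [19, 0, 0], 0],
    [-1, [0, 0, 0], 0],
    [-1, [0, -6, 0], 0],
    [-1, [0, -6, 0], 0],
    [-1, [0, -4, 0], 0],
    [-1, [0, -2, 0], 0],
    [-1, [0, -1, 0], 0],
    [-1, [0, 0, 0], 0]
  ]
}}

```text
t: 17.0
tool_pos: [0.5831, 0.0524, 0.0147]
orientation: [3.14, 0.083, -0.0]
force: [0.2, 0.4, 0.1]
opening: 0.0007
```

Call:
{"name": "send_rows", "arguments": {
  "targets": [
    [-1, [0, -1, 0], 0],
    [-1, [0, 0, 0], 0]
  ]
}}

```text
t: 17.2
tool_pos: [0.5832, 0.0527, 0.0147]
orientation: [3.14, 0.083, -0.0]
force: [-0.8, -3.0, 0.5]
opening: 0.0007
```

Still seated against the end stop, since contact came at the same place. I'll retreat, go up and look.

Call:
{"name": "send_rows", "arguments": {
  "targets": [
    [-1, [0, 8, 0], 0],
    [-1, [0, 15, 0], 0],
    [-1, [-25, 0, -5], 0],
    [-1, [-20, 0, -35], 0],
    [-1, [0, 0, -45], 0],
    [-1, [0, 20, -45], 0],
    [-1, [-20, 40, -30], 0],
    [-1, [-20, 40, 0], 0],
    [-1, [-20, 40, 0], 0],
    [-1, [-20, 40, 0], 0],
    [-1, [-20, 40, 0], 0],
    [-1, [-20, 40, 0], 0]
  ]
}}

```text
t: 18.4
tool_pos: [0.4333, -0.2375, 0.1728]
orientation: [3.14, 0.082, 0.001]
force: [0.0, -1.1, -1.1]
opening: 0.0006
```

Call:
{"name": "send_rows", "arguments": {
  "targets": [
    [-1, [-15, 40, 0], 0],
    [-1, [-15, 40, 0], 0],
    [-1, [0, 40, 0], 0],
    [-1, [0, 40, 0], 0],
    [-1, [0, 40, 0], 0],
    [-1, [0, 0, 0], 0]
  ]
}}

```text
t: 19.0
tool_pos: [0.4133, -0.4412, 0.1714]
orientation: [3.14, 0.077, -0.001]
force: [-0.5, 1.0, -0.4]
opening: 0.0008
```

```bash
python3 -c "
from h import *
d=look('7')
for n in d: d[n]['g']=optics.cut_out(n,'gauze_pack')
gz(d,[*b2w(-.031,.103),.06]); print(b2w(-.031,.103))
draw(d,[*b2w(-.031,.103),.053],BAY,'pics/ov7.png')
plan(0,0,.2)
a=cv2.imread('pics/top_7.png')[140:320,150:460]; cv2.imwrite('pics/topc7.png',cv2.resize(a,None,fx=2.5,fy=2.5,interpolation=cv2.INTER_CUBIC))
a=cv2.imread('pics/side_7.png')[200:280,250:360]; cv2.imwrite('pics/sidec7.png',cv2.resize(a,None,fx=7,fy=7,interpolation=cv2.INTER_CUBIC))"
```

```text
no top
['side'] [0.5858 0.0855 0.0978] 200.2 [np.float32(598.0)]
['side'] [0.5858 0.0855 0.0978] 200.2 [np.float32(598.0)]
[0.58208708 0.11801314]
t 19.2 tcp [ 0.4148 -0.4361  0.1723] bay mm [-227.4 -441.5] F [ 0.1  0.5 -0.4] op 0.00022877290019274966 q6 0.6224097517011496 tilt [-0.     0.001 -1.   ]
target [0.6185 0.0168 0.2   ] shift mm tool [ 227.2 -441.6  -27.4]
turn to align -0.0004372266666825553 tool x,y in world [ 0.999  0.053 -0.   ] [ 0.053 -0.999 -0.001]
```

View pics/ov7.png

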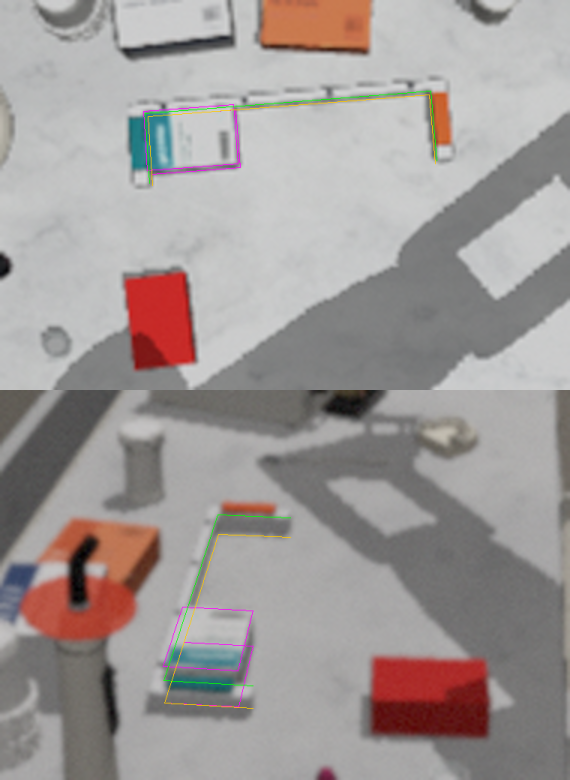

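View pics/topc7.png

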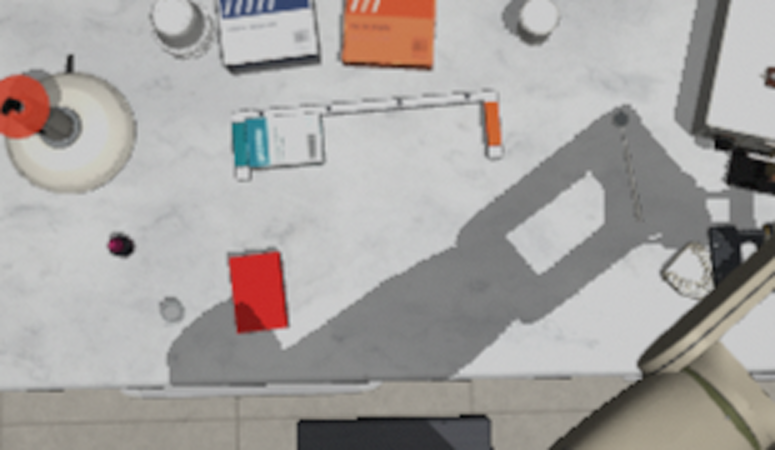

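View pics/sidec7.png

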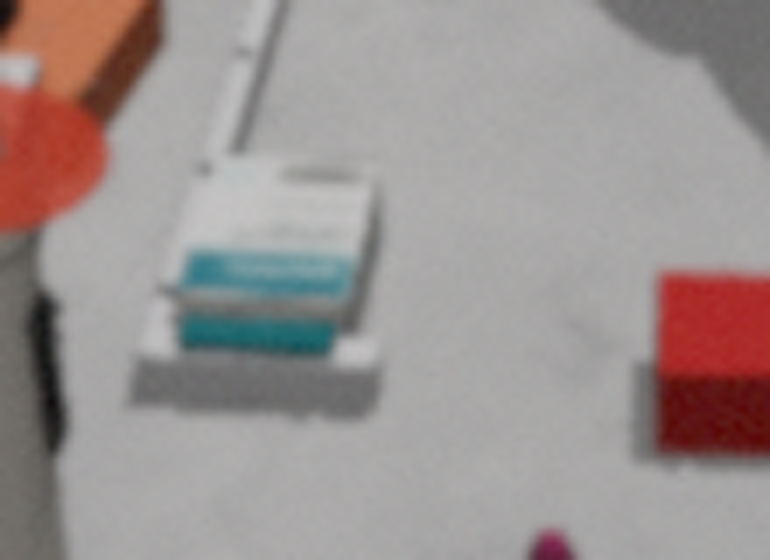

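```bash
python3 -c "
from plant import ticket; print(ticket.close_job())"
```

```text
the job is handed in; nothing more can be done
None
```

I pushed the teal gauze carton into the corner at the teal-tab end stop, using only the fingertips, and handed the job in at about 19 s. It was squared onto the back rail with two fingertips, slid along the rail to the stop with shut fingers, then re-seated once on each side.

- **Seating:** The repeat pushes met the rail and the stop at the same tool positions as before, to within about 1 mm. The readings during pushing stayed at or below 14 N. The last overhead and side pictures show the carton flat, its long side on the rail and its short end on the teal stop.
- **Everything else:** The bottle, dish, cast, mirror, red carton and the things behind the bay look unmoved in the pictures. I judged this by eye, not by measurement. The arm was raised clear and touching nothing.
- **Check that failed:** The automatic box fit on the parked carton gave no usable result. The network found no carton near the expected spot in the overhead picture, and the side fit was poor, about 33 mm off because the tab and stop hide part of the carton. The final position therefore rests on the contact forces and the overlay of the expected pose on the pictures.

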